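# Check the dosing dock's bays for a spent core and load a fresh cartridge

## Robot

A 6-joint arm with a two-finger parallel gripper is mounted at the origin on the work surface. World frame = base frame: x ahead of the robot, y to its left, z up, the work surface at z = 0. Lengths are in m, angles in rad, forces in N, time in s.
With the tool pointing down it reaches from about 0.375 to 0.975 m from the base axis. Payload 3.8 kg.
Tool frame: the origin (TCP) lies on the mounting face of the last link; the fingertips stand 173 mm ahead of it and the grasp point (between the pads) lies 155 mm ahead of it; z points along the fingers, y is the line along which they close (so a half turn about z gives the same grasp; the last joint's range is limited). The gripper opens to 85 mm and grips with 20 to 120 N. Pads are 22 mm wide; open, the fingers measure 114 mm over their backs; the gripper's body (76 mm by 85 mm) begins 54 mm behind the grasp point. The pads swing forward as they close: fully open they stand 13 mm farther back than shut.
Start: joints at [1.152, 0.264, 1.604, -0, 1.274, -0.037], TCP at [0.251, 0.626, 0.405] pointing down, gripper open.
Joint ranges: [-2.63, 2.63], [-0.94, 2.18], [0.31, 2.57], [-1.31, 4.45], [0, 2.66], [-2.55, 2.55]. Speed limits (rad/s): [2.57, 2.57, 3.14, 3.14, 3.14, 3.14].

## Interface

Orientations are given as a rotation vector (axis times angle).
In Python, from workcell import bot gives the robot as it stands.
- The arm moves only by the tool drive_tool, never from a script. Its argument "increments" is a list of rows, each an object with "delta_pos": the shift along the tool's x, y, z in mm, a list of three; "turn": the turn about the tool's z in rad; "jaw": the opening, from -1 (shut) to 1 (fully open). A call has 1 to 8 rows; each row shifts and turns the commanded pose from where the row before left it, along the tool's axes as they then stand; what a row does not reach is not made up. A row lasts 1/12 s, in which the tool goes at most 41.7 mm and 7.16 degrees, less where a joint would pass 70% of its speed; a pose out of reach is approached as far as the arm can. A call is refused whole if a number of a shift passes 41.7 or a number of a turn 0.125, either way. A call with a gripper value outside its range is refused whole. The fingers move at their own pace and stop on an object; "grip_force" is the grip in N (left out, the last holds). Time passes only in rows, so rows that do not move let the fingers close. It gives the time, the measured TCP pose, the force, the opening and the grip force at its end, in the units of the state.
- bot.read_state(): the state, without advancing time (a new reading comes with each control period).
- bot.read_camera(name): name is "scene" or "side" or "wrist"; returns a dict with "pixels" (400x640x3 uint8, red, green, blue), "fovy" (degrees; the focal length in pixels is half the picture's height over the tangent of half this angle, whatever the lens; pixels are square), "cx", "cy" (the principal point, pixels), "camera_from_world" (4x4, takes a point from world to camera coordinates); the wrist camera has in their place "hand_eye" (4x4, takes a point from camera to tool coordinates, whose origin is the TCP and whose axes are the flange's). Camera axes: x right, y down, z forward; pixel columns grow to the right and rows downward; lengths in m; the calibration is good to about 2 mm. A picture is of the moment at which its call begins: read the wrist's pose just before it. There is no depth.
- bot.finish_job(): hands the job in; it is judged then, once.
The state is a dict: "time": time; "q": joint angles; "joint_vel": joint speeds; "joint_torque": joint torques, N m; "tool_pos": TCP position; "tcp_rot": TCP orientation; "wrist_force": force on the tool from outside, world axes, zero at the start; "torque": the same for the moment, N m; "width": opening from 0.0 (shut) to 1.0 (fully open); "grip_force": force on a finger pad.
Only numpy, scipy, OpenCV 4.12 (cv2) and the standard library are available. Lean on these libraries where they do the work, as an engineer would, in place of code of your own. Each camera call takes 0.05 s, during which the arm holds its last target. There are 200 camera calls.

## Task

One of the two bays of the wash-water dosing dock still has a spent core lying at its bottom. Before loading anything, feel gently right down into the middle of each bay with the fingers, first the bay beside the brass inlet and then the other; lift the spent core out of whichever bay has it and put it in the steel scrap pan. Seat the fresh cartridge upright and fully home in the bay beside the brass inlet, keeping hold of it until it is down, and leave the other things on the bench where they are.

Things in the scene. Friction and masses are not known exactly. Their poses are not given: they have to be found in the camera images.
- dock: White plastic dosing dock fixed to the bench, 140 x 140 mm, 48 mm high, open on top. Origin: centre of its underside; z up. Two equal bays side by side along its own x, centred at x = -35 and +35 mm, 40 mm deep. A short brass water inlet sticks out 22 mm at the middle of its -x face (top of it 39 mm above the bench).
- inlet_bay (a point): Centre of the flat floor of the bay beside the inlet, 8 mm above the bench, 40 mm below the rim; axes as the dock's. Both bays are cross-shaped: a pocket 50 mm (x) by 32 mm (y), crossed by an equally deep finger slot 36 mm wide (x) and 124 mm long (y), so fingers closing along y reach the floor on both sides of what lies in the pocket.
- far_bay (a point): Centre of the floor of the other bay, likewise. One bay or the other (it differs) holds the spent core, not listed: a loose white plastic block 42 mm (x) by 26 mm (y), 22 mm high, 80 g, lying on the floor within 4 mm of the centre, in line with the bay, its top 18 mm below the rim; grip it across its 26 mm. The empty bay shows a flat dark drain disc on its floor.
- cartridge: The fresh cartridge, white plastic with a grey band, 150 g, loose, upright. Body 46 mm (x) by 28 mm (y), 60 mm high, the lowest 8 mm tapering in 4 mm a side; on it a grip tab 30 mm (x) by 18 mm (y), 40 mm high; 100 mm in all. Origin: centre of its underside; z up. It fits a pocket with 2 mm spare a side, its x along the dock's x, either way round.
- pan: Square steel scrap pan fixed to the bench, open on top, 130 x 130 mm, 55 mm high, walls and floor 4 to 5 mm, empty at the start. Origin: centre of its underside; z up.
- spray: Bystander: clear round bottle, 60 mm across, 150 mm high, standing. Origin: centre of its underside.
- deli_tub: Bystander: clear open plastic tub, 120 x 160 mm, 60 mm high. Origin: centre of its underside.
- weight: Bystander: square steel check weight, 50 x 50 mm, 40 mm high. Origin: centre of its underside.
Not all that is in view belongs to the job. There is more than one size of the cartridge; the one meant has the size given above.

How it is judged:
On the way, in this order (a step that is already met when the one before it is completed fails the run):
1. the fingers feel down into the middle of the bay beside the inlet, onto the core or almost to the floor (horizontal distance between the grasp point and inlet_bay below 0.02 m and (z of the grasp point in the frame of inlet_bay below 0.036 m or (z of the grasp point in the frame of inlet_bay below 0.052 m and contact force between the fingers and anything else above 0.8 N))), for 0.05 s.
2. the fingers feel down into the middle of the other bay, onto the core or almost to the floor (horizontal distance between the grasp point and far_bay below 0.02 m and (z of the grasp point in the frame of far_bay below 0.036 m or (z of the grasp point in the frame of far_bay below 0.052 m and contact force between the fingers and anything else above 0.8 N))), for 0.05 s.
3. the cartridge, still held in the fingers, is lowered to within 15 mm of the floor of the bay beside the inlet (horizontal distance between cartridge and inlet_bay below 0.006 m and z of cartridge in the frame of inlet_bay below 0.015 m and angle between cartridge's own z axis and vertical below 0.08 rad and contact force between the fingers and cartridge above 0.5 N), for 0.05 s.
At the end, for the whole second after the job is handed in: The fresh cartridge stands released and still in the bay beside the brass inlet, its underside within 3 mm of the floor and 5 mm of the bay's centre, tilted less than 0.08 rad, and the spent core rests in the scrap pan (the pan carries at least 0.4 N) (horizontal distance between cartridge and inlet_bay below 0.005 m and z of cartridge in the frame of inlet_bay below 0.003 m and angle between cartridge's own z axis and vertical below 0.08 rad and contact force between pan and anything else above 0.4 N and linear speed of cartridge below 0.02 m/s); the robot touches nothing.
It fails at once if a bystander (bottle, tub or weight) is moved more than 30 mm (distance of any of spray, deli_tub, weight from where it was at the start of the episode above 0.03 m).
It fails at once if the fingers press the dock with more than 60 N (contact force between the fingers and dock above 60 N).
It also fails if it takes over 72 s, if anything falls off the work surface, if the arm or the gripper's body presses on something with over 40 N, if the wrist force passes 120 N, or if a joint passes its speed limit or range.

## Working session

There is one attempt and no reset: what is moved stays moved. The work goes in short steps, Python scripts to look and compute and a tool call to move; the robot and the scene stay as the last step left them, time stands still between calls to the robot, and variables do not carry over. Pictures are saved under pics/ and viewed, at most 10 in all, crops included, and the job is handed in when it is done.

Besides the shell and the picture viewer there is one more tool, called as name(argument=value, ...), one argument or row to a line, values as JSON. drive_tool: Moves the arm, as the interface text tells. Its arguments: {"type":"object","properties":{"increments":{"type":"array"},"grip_force":{"type":"number"}},"required":["increments"]}

```bash
mkdir -p pics
cat > h.py <<'E'
import numpy as np,cv2
from scipy.spatial.transform import Rotation as R
from workcell import bot
def snap(name,fn):
    s=bot.read_state(); c=bot.read_camera(name)
    cv2.imwrite('pics/'+fn+'.png',c['pixels'][:,:,::-1])
    if 'hand_eye' in c:
        T=np.eye(4);T[:3,:3]=R.from_rotvec(s['tcp_rot']).as_matrix();T[:3,3]=s['tool_pos']
        W=T@np.array(c['hand_eye'])
    else: W=np.linalg.inv(np.array(c['camera_from_world']))
    np.savez('pics/'+fn+'.npz',W=W,k=[200/np.tan(np.radians(c['fovy'])/2),c['cx'],c['cy']])
    return c
def pt(fn,u,v,z):
    d=np.load('pics/'+fn+'.npz');f,cx,cy=d['k'];W=d['W']
    r=W[:3,:3]@[(u-cx)/f,(v-cy)/f,1];return W[:3,3]+r*(z-W[2,3])/r[2]
def px(fn,p):
    d=np.load('pics/'+fn+'.npz');f,cx,cy=d['k'];c=np.linalg.inv(d['W'])@np.r_[p,1]
    return np.array([cx+f*c[0]/c[2],cy+f*c[1]/c[2]])
def st():
    s=bot.read_state();print({k:np.round(s[k],3).tolist() for k in ('time','q','tool_pos','tcp_rot','wrist_force','width','grip_force')})
    print('tool axes (cols)',np.round(R.from_rotvec(s['tcp_rot']).as_matrix(),3).tolist())
E
python3 - <<'E'
from h import *
for n in('scene','side','wrist'): c=snap(n,n+'0'); print(n,c['fovy'],np.load('pics/'+n+'0.npz')['W'].round(3).tolist())
st()
a=[cv2.imread(f'pics/{n}0.png') for n in('scene','side')]
cv2.imwrite('pics/wide.png',a[0])
E
```

```text
scene 57.63189374597275 [[0.027, 0.84, -0.542, 1.164], [1.0, -0.026, 0.008, 0.015], [-0.007, -0.542, -0.84, 0.86], [0.0, 0.0, 0.0, 1.0]]
side 53.84547940762573 [[0.995, -0.065, 0.077, 0.572], [-0.099, -0.529, 0.843, -0.807], [-0.014, -0.846, -0.532, 0.553], [0.0, 0.0, 0.0, 1.0]]
wrist 61.13373742820311 [[0.373, 0.886, 0.277, 0.181], [0.928, -0.355, -0.114, 0.655], [-0.003, 0.3, -0.954, 0.373], [0.0, 0.0, 0.0, 1.0]]
{'time': 0.15, 'q': [1.152, 0.265, 1.605, 0.0, 1.274, -0.037], 'tool_pos': [0.251, 0.626, 0.404], 'tcp_rot': [-0.596, -3.084, 0.003], 'wrist_force': [-0.213, 0.082, -0.331], 'width': 0.995, 'grip_force': 0.0}
tool axes (cols) [[-0.928, 0.373, -0.001], [0.373, 0.928, -0.002], [0.0, -0.002, -1.0]]
```

View pics/scene0.png

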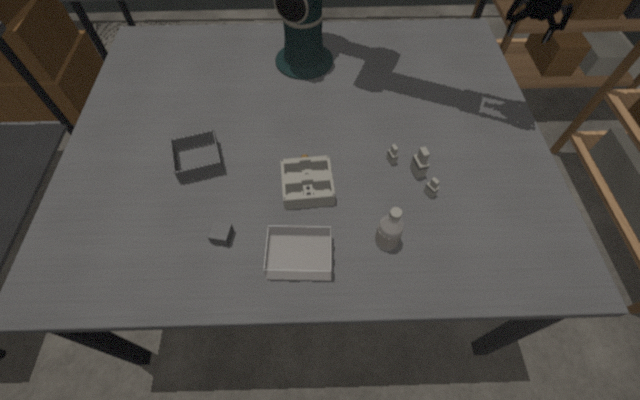

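View pics/side0.png

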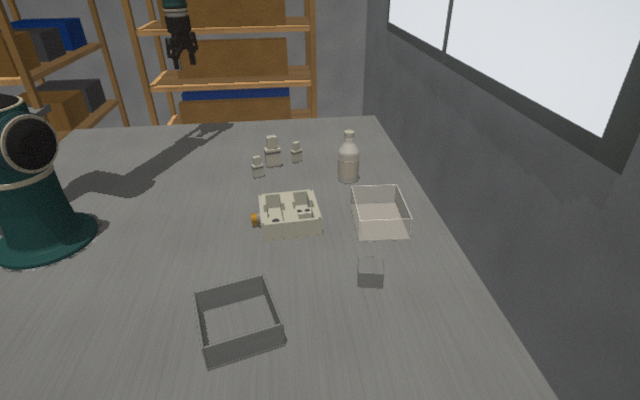

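Scene: three cartridge-like parts at (393,152), (422,160) and (432,186); the dock is at (307,182) with its inlet at (305,156), and the pan at (196,155). The biggest of the three, (422,160), looks like the 100 mm one. I'll check that in one close crop.

Run:
```python
from h import *
a=cv2.imread('pics/scene0.png');b=cv2.imread('pics/side0.png')
f=lambda i,x,y:cv2.resize(i[y:y+75,x:x+100],(400,300),interpolation=cv2.INTER_CUBIC)
cv2.imwrite('pics/crop1.png',np.vstack([np.hstack([f(a,260,145),f(a,370,130)]),np.hstack([f(b,240,178),f(b,225,120)])]))
for n,u,v in[('scene0',422,174),('scene0',393,163),('scene0',432,195),('scene0',307,182),('scene0',196,170),('side0',273,165),('side0',258,177),('side0',297,161)]:print(n,u,v,pt(n,u,v,0).round(3))
```

```text
scene0 422 174 [0.535 0.341 0.   ]
scene0 393 163 [0.492 0.262 0.   ]
scene0 432 195 [0.609 0.355 0.   ]
scene0 307 182 [0.553 0.003 0.   ]
scene0 196 170 [ 0.499 -0.326  0.   ]
side0 273 165 [0.528 0.328 0.   ]
side0 258 177 [0.484 0.252 0.   ]
side0 297 161 [0.606 0.347 0.   ]
```

View pics/crop1.png

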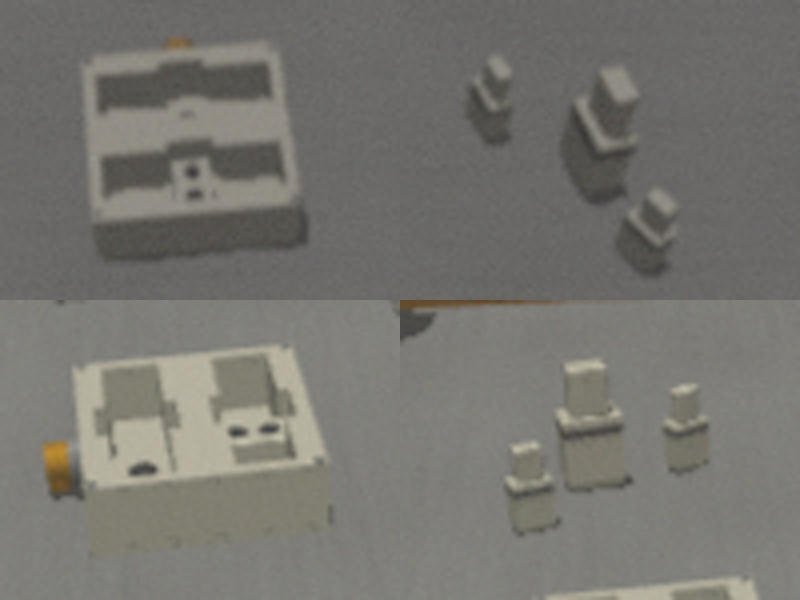

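The crop confirms it: the big cartridge at (422,160) is the one I want. The inlet bay shows a drain disc, and the core with two dark dots lies in the far bay. Next I'll work out the poses.

Run:
```python
from h import *
def rect(n,P,z):
    p=np.array([pt(n,u,v,z)[:2] for u,v in P]);print(n,p.round(3).tolist(),'c',p.mean(0).round(4),'sides',np.linalg.norm(np.roll(p,-1,0)-p,axis=1).round(3),'ang',[round(float(np.arctan2(*(d[::-1]))),3) for d in np.roll(p,-1,0)-p])
rect('scene0',[(281,160.5),(328.8,155.8),(335,197),(283.8,200.5)],.048)
rect('side0',[(258,194.5),(312.5,189.5),(321.5,217.5),(262.5,225)],.048)
# pan top: read from full pictures
rect('scene0',[(172,139),(215,132),(221,162),(177,172)],.055)
rect('side0',[(194,292),(262,277),(284,326),(206,347)],.055)
```

```text
scene0 [[0.51, -0.069], [0.497, 0.068], [0.639, 0.078], [0.645, -0.059]] c [0.5727 0.0044] sides [0.138 0.142 0.136 0.136] ang [1.664, 0.069, -1.521, -3.063]
side0 [[0.495, 0.065], [0.634, 0.073], [0.644, -0.059], [0.509, -0.073]] c [0.5702 0.0017] sides [0.14  0.132 0.135 0.138] ang [0.059, -1.497, -3.037, 1.676]
scene0 [[0.424, -0.393], [0.4, -0.269], [0.515, -0.238], [0.547, -0.356]] c [ 0.4715 -0.3138] sides [0.126 0.119 0.122 0.128] ang [1.76, 0.262, -1.311, -2.852]
side0 [[0.394, -0.277], [0.513, -0.252], [0.551, -0.372], [0.432, -0.399]] c [ 0.4723 -0.325 ] sides [0.122 0.125 0.122 0.127] ang [0.209, -1.264, -2.916, 1.875]
```

drive_tool(
  increments=[
    {"delta_pos": [-36, -17, 0], "turn": 0, "jaw": 1},
    {"delta_pos": [-36, -17, 0], "turn": 0, "jaw": 1},
    {"delta_pos": [-36, -17, 0], "turn": 0, "jaw": 1},
    {"delta_pos": [-36, -17, 0], "turn": 0, "jaw": 1},
    {"delta_pos": [-36, -17, 0], "turn": 0, "jaw": 1},
    {"delta_pos": [-36, -17, 0], "turn": 0, "jaw": 1},
    {"delta_pos": [-36, -17, 0], "turn": 0, "jaw": 1},
    {"delta_pos": [-36, -17, 0], "turn": 0, "jaw": 1},
  ],
)

```text
time: 0.82
tool_pos: [0.4689, 0.3912, 0.4044]
tcp_rot: [-0.596, -3.084, 0.0]
wrist_force: [0.1, -0.2, -0.1]
width: 0.998
grip_force: 0.0
```

drive_tool(
  increments=[
    {"delta_pos": [-36, -17, 0], "turn": -0.115, "jaw": 1},
    {"delta_pos": [-36, -17, 0], "turn": -0.115, "jaw": 1},
    {"delta_pos": [0, 0, 0], "turn": -0.115, "jaw": 1},
    {"delta_pos": [0, 0, 0], "turn": -0.115, "jaw": 1},
    {"delta_pos": [0, 0, 0], "turn": 0, "jaw": 1},
    {"delta_pos": [0, 0, 0], "turn": 0, "jaw": 1},
  ],
)

```text
time: 1.32
tool_pos: [0.5254, 0.3375, 0.4042]
tcp_rot: [0.117, -3.139, 0.0]
wrist_force: [-0.6, -0.5, 0.2]
width: 1.003
grip_force: 0.0
```

Run:
```python
from h import *
snap('wrist','w1');st()
```

```text
{'time': 1.367, 'q': [0.532, 0.17, 1.718, 0.0, 1.254, -1.114], 'tool_pos': [0.525, 0.338, 0.404], 'tcp_rot': [0.118, -3.139, 0.0], 'wrist_force': [-0.067, -0.088, 0.472], 'width': 1.0, 'grip_force': 0.0}
tool axes (cols) [[-0.997, -0.075, -0.001], [-0.075, 0.997, -0.0], [0.001, -0.0, -1.0]]
```

View pics/w1.png

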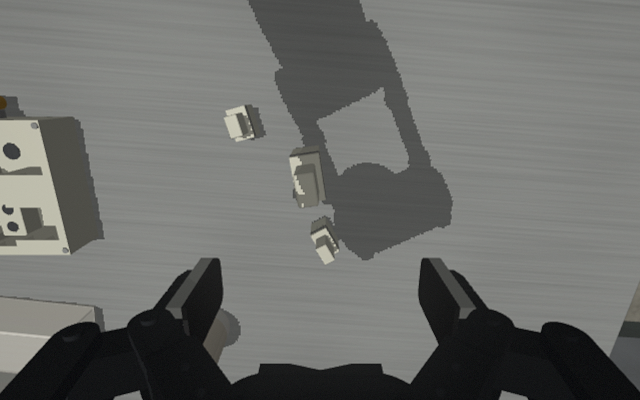

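The wrist view shows the big cartridge at about (306,178), the small ones at (240,122) and (324,242), and the dock at the left edge. I'll enlarge the cartridge to read its yaw.

Run:
```python
from h import *
a=cv2.imread('pics/w1.png')[135:225,260:350]
cv2.imwrite('pics/crop2.png',cv2.resize(cv2.convertScaleAbs(a,alpha=1.1),(600,600),interpolation=cv2.INTER_CUBIC))
```

```text
(no output)
```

View pics/crop2.png

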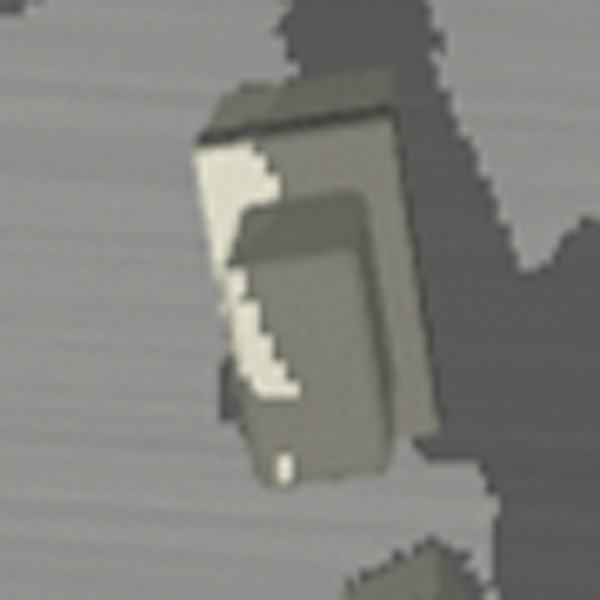

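The crop shows the body-top corners at (195,143), (393,118) and (437,432), and the tab-top corners at (240,265), (360,248), (388,470) and (265,485).

Run:
```python
from h import *
def rect(P,z):
    p=np.array([pt('w1',260+u/6.667,135+v/6.667,z)[:2] for u,v in P]);print(p.round(4).tolist(),'c',p.mean(0).round(4),'diag c',((p[0]+p[2])/2).round(4),'sides',np.linalg.norm(np.roll(p,-1,0)-p,axis=1).round(4),'ang',[round(float(np.arctan2(*(d[::-1]))),3) for d in np.roll(p,-1,0)-p])
rect([(195,143),(393,118),(437,432)],.06)
rect([(240,265),(360,248),(388,470),(265,485)],.1)
```

```text
[[0.5107, 0.307], [0.5051, 0.3345], [0.5507, 0.3443]] c [0.5222 0.3286] diag c [0.5307 0.3256] sides [0.0281 0.0466 0.0547] ang [1.772, 0.211, -2.391]
[[0.518, 0.3165], [0.5147, 0.3313], [0.5435, 0.3369], [0.5467, 0.3212]] c [0.5307 0.3265] diag c [0.5307 0.3267] sides [0.0151 0.0294 0.0159 0.0291] ang [1.789, 0.191, -1.368, -2.978]
```

drive_tool(
  increments=[
    {"delta_pos": [2, -37, 7], "turn": 0, "jaw": 1},
    {"delta_pos": [2, -37, 7], "turn": 0, "jaw": 0.2},
    {"delta_pos": [2, -37, 7], "turn": 0, "jaw": 0.2},
    {"delta_pos": [2, -37, 7], "turn": 0, "jaw": 0.2},
    {"delta_pos": [2, -37, 7], "turn": 0, "jaw": 0.2},
    {"delta_pos": [2, -37, 7], "turn": 0, "jaw": 0.2},
    {"delta_pos": [2, -37, 7], "turn": 0, "jaw": 0.2},
    {"delta_pos": [2, -37, 7], "turn": 0, "jaw": 0.2},
  ],
)

```text
time: 2.03
tool_pos: [0.532, 0.0406, 0.3486]
tcp_rot: [-0.121, 3.139, -0.0]
wrist_force: [0.5, -1.0, -0.4]
width: 0.598
grip_force: 0.0
```

drive_tool(
  increments=[
    {"delta_pos": [2, -41, 7], "turn": 0, "jaw": 0.2},
    {"delta_pos": [0, 0, 0], "turn": 0, "jaw": 0.2},
    {"delta_pos": [0, 0, 0], "turn": 0, "jaw": 0.2},
  ],
)

```text
time: 2.28
tool_pos: [0.5334, -0.001, 0.3412]
tcp_rot: [0.115, -3.138, -0.0]
wrist_force: [-0.0, 0.6, -0.4]
width: 0.602
grip_force: 0.0
```

Run:
```python
from h import *
snap('wrist','w2');st()
```

```text
{'time': 2.333, 'q': [-0.046, 0.046, 1.974, 0.001, 1.121, -1.693], 'tool_pos': [0.534, 0.0, 0.342], 'tcp_rot': [0.118, -3.139, -0.001], 'wrist_force': [0.356, 0.044, -0.678], 'width': 0.6, 'grip_force': 0.0}
tool axes (cols) [[-0.997, -0.075, -0.0], [-0.075, 0.997, 0.001], [0.0, 0.001, -1.0]]
```

View pics/w2.png

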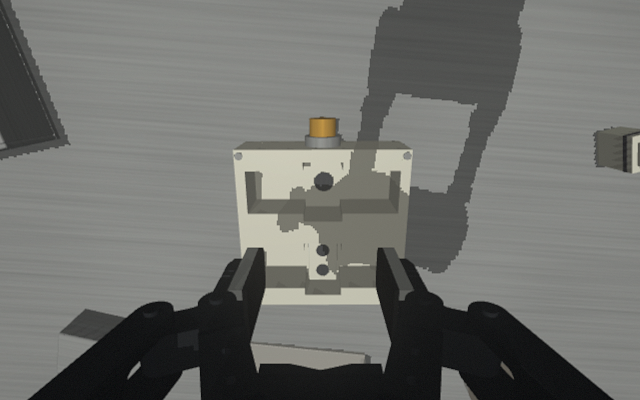

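Dock seen from above: rim corners at (234,149), (412,149) and (242,304); drain disc at (323,181); core dots at (322,250) and (322,270).

Run:
```python
from h import *
P=lambda u,v,z:pt('w2',u,v,z)[:2]
a,b,c=P(234,149,.048),P(412,149,.048),P(242,304,.048)
print('corners',a,b,c,'centre',(b+c)/2,np.linalg.norm(b-a),np.linalg.norm(c-a),'yaw',np.arctan2(*(b-a)[::-1])-np.pi/2,np.arctan2(*(c-a)[::-1]))
print('disc',P(323,181,.008),'dots',P(322,250,.03),P(322,270,.03))
```

```text
corners [ 0.50602175 -0.07050751] [0.49594086 0.0678967 ] [ 0.64640555 -0.0637437 ] centre [0.5711732 0.0020765] 0.1387708470166381 0.1405466462606213 yaw 0.0727082400831951 0.048143609921467816
disc [0.53707638 0.00171538] dots [0.59638967 0.00509886] [0.61688208 0.00662239]
```

drive_tool(
  increments=[
    {"delta_pos": [-2.5, 0.5, 36], "turn": 0, "jaw": 0.2},
    {"delta_pos": [0, 0, 36], "turn": 0, "jaw": 0.2},
    {"delta_pos": [0, 0, 30], "turn": 0, "jaw": 0.2},
    {"delta_pos": [0, 0, 20], "turn": 0, "jaw": 0.2},
    {"delta_pos": [0, 0, 16], "turn": 0, "jaw": 0.2},
    {"delta_pos": [0, 0, 12], "turn": 0, "jaw": 0.2},
    {"delta_pos": [0, 0, 0], "turn": 0, "jaw": 0.2},
    {"delta_pos": [0, 0, 0], "turn": 0, "jaw": 0.2},
  ],
)

```text
time: 3.0
tool_pos: [0.5363, 0.0024, 0.1916]
tcp_rot: [0.125, -3.138, -0.0]
wrist_force: [-0.2, 0.2, 0.3]
width: 0.599
grip_force: 0.0
```

drive_tool(
  increments=[
    {"delta_pos": [0, 0, 8], "turn": 0, "jaw": 0.2},
    {"delta_pos": [0, 0, 0], "turn": 0, "jaw": 0.2},
    {"delta_pos": [0, 0, 0], "turn": 0, "jaw": 0.2},
    {"delta_pos": [0, 0, -35], "turn": 0, "jaw": 0.2},
    {"delta_pos": [0, 0, -35], "turn": 0, "jaw": 0.2},
    {"delta_pos": [-20, 0, -10], "turn": 0, "jaw": 0.2},
    {"delta_pos": [-35, 0, 0], "turn": 0, "jaw": 0.2},
    {"delta_pos": [-15, -1.5, 0], "turn": 0, "jaw": 0.2},
  ],
)

```text
time: 3.67
tool_pos: [0.6099, 0.0052, 0.2676]
tcp_rot: [-0.122, 3.13, -0.001]
wrist_force: [0.6, -0.4, 0.2]
width: 0.597
grip_force: 0.0
```

drive_tool(
  increments=[
    {"delta_pos": [0, 0, 0], "turn": 0, "jaw": 0.2},
    {"delta_pos": [0, 0, 0], "turn": 0, "jaw": 0.2},
  ],
)

```text
time: 3.83
tool_pos: [0.6066, 0.0049, 0.2643]
tcp_rot: [-0.122, 3.139, -0.0]
wrist_force: [-0.6, -0.0, 0.1]
width: 0.596
grip_force: 0.0
```

drive_tool(
  increments=[
    {"delta_pos": [0, 0.5, 30], "turn": 0, "jaw": 0.2},
    {"delta_pos": [0, 0, 20], "turn": 0, "jaw": 0.2},
    {"delta_pos": [0, 0, 16], "turn": 0, "jaw": 0.2},
    {"delta_pos": [0, 0, 12], "turn": 0, "jaw": 0.2},
    {"delta_pos": [0, 0, 2], "turn": 0, "jaw": 0.2},
    {"delta_pos": [0, 0, 0], "turn": 0, "jaw": 0.2},
  ],
)

```text
time: 4.33
tool_pos: [0.6048, 0.0055, 0.1827]
tcp_rot: [0.122, -3.136, -0.0]
wrist_force: [0.4, 0.2, -0.7]
width: 0.6
grip_force: 0.0
```

drive_tool(
  grip_force=40,
  increments=[
    {"delta_pos": [0, 0, 0], "turn": 0, "jaw": -1},
    {"delta_pos": [0, 0, 0], "turn": 0, "jaw": -1},
    {"delta_pos": [0, 0, 0], "turn": 0, "jaw": -1},
    {"delta_pos": [0, 0, 0], "turn": 0, "jaw": -1},
    {"delta_pos": [0, 0, 0], "turn": 0, "jaw": -1},
    {"delta_pos": [0, 0, 0], "turn": 0, "jaw": -1},
  ],
)

```text
time: 4.83
tool_pos: [0.607, 0.0056, 0.1853]
tcp_rot: [-0.123, 3.136, -0.0]
wrist_force: [-1.1, 0.5, 6.5]
width: 0.295
grip_force: 40.0
```

drive_tool(
  increments=[
    {"delta_pos": [0, 0, -10], "turn": 0, "jaw": -1},
    {"delta_pos": [0, 0, -20], "turn": 0, "jaw": -1},
    {"delta_pos": [0, 0, -30], "turn": 0, "jaw": -1},
    {"delta_pos": [0, 0, -30], "turn": 0, "jaw": -1},
    {"delta_pos": [0, 0, -30], "turn": 0, "jaw": -1},
    {"delta_pos": [8, -16, -5], "turn": 0, "jaw": -1},
    {"delta_pos": [16, -31, 0], "turn": 0, "jaw": -1},
    {"delta_pos": [16, -31, 0], "turn": 0, "jaw": -1},
  ],
)

```text
time: 5.5
tool_pos: [0.5724, -0.0753, 0.3106]
tcp_rot: [-0.127, 3.136, -0.001]
wrist_force: [0.1, -0.2, -1.2]
width: 0.296
grip_force: 40.5
```

drive_tool(
  increments=[
    {"delta_pos": [16, -31, 0], "turn": 0, "jaw": -1},
    {"delta_pos": [16, -31, 0], "turn": 0, "jaw": -1},
    {"delta_pos": [16, -31, 0], "turn": 0, "jaw": -1},
    {"delta_pos": [16, -31, 0], "turn": 0, "jaw": -1},
    {"delta_pos": [16, -31, 0], "turn": 0, "jaw": -1},
    {"delta_pos": [16, -31, 0], "turn": 0, "jaw": -1},
    {"delta_pos": [16, -31, 0], "turn": 0, "jaw": -1},
    {"delta_pos": [7, -17, 0], "turn": 0, "jaw": -1},
  ],
)

```text
time: 6.17
tool_pos: [0.47, -0.3205, 0.309]
tcp_rot: [0.12, -3.138, 0.002]
wrist_force: [-0.5, 0.0, -0.7]
width: 0.293
grip_force: 40.5
```

drive_tool(
  increments=[
    {"delta_pos": [0, 0, 0], "turn": -0.12, "jaw": -1},
    {"delta_pos": [0, 0, 0], "turn": 0, "jaw": -1},
    {"delta_pos": [0, 0, 0], "turn": 0, "jaw": -1},
  ],
)

```text
time: 6.42
tool_pos: [0.4716, -0.3179, 0.3087]
tcp_rot: [0.305, -3.126, -0.001]
wrist_force: [0.3, 0.5, -1.8]
width: 0.29
grip_force: 40.4
```

Run:
```python
from h import *
snap('wrist','w3');st()
```

```text
{'time': 6.467, 'q': [-0.636, 0.144, 1.932, 0.0, 1.066, -2.403], 'tool_pos': [0.472, -0.317, 0.309], 'tcp_rot': [0.306, -3.126, -0.001], 'wrist_force': [-0.077, 0.228, -2.026], 'width': 0.293, 'grip_force': 40.426}
tool axes (cols) [[-0.981, -0.194, -0.0], [-0.194, 0.981, 0.001], [0.0, 0.001, -1.0]]
```

View pics/w3.png

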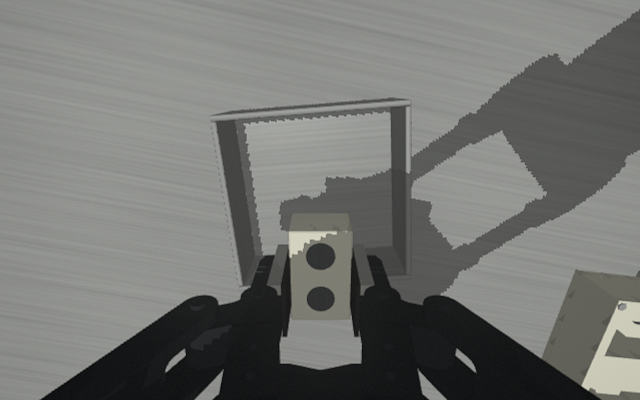

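The core is held, its dots at (320,256) and (320,299), above the pan with rim corners at (213,118) and (410,102). I'll lower it now.

drive_tool(
  increments=[
    {"delta_pos": [0, 0, 30], "turn": 0, "jaw": -1},
    {"delta_pos": [0, 0, 30], "turn": 0, "jaw": -1},
    {"delta_pos": [0, 0, 25], "turn": 0, "jaw": -1},
    {"delta_pos": [0, 0, 18], "turn": 0, "jaw": -1},
    {"delta_pos": [0, 0, 12], "turn": 0, "jaw": -1},
    {"delta_pos": [0, 0, 6], "turn": 0, "jaw": -1},
    {"delta_pos": [0, 0, 0], "turn": 0, "jaw": -1},
    {"delta_pos": [0, 0, 0], "turn": 0, "jaw": -1},
  ],
)

```text
time: 7.13
tool_pos: [0.4725, -0.3178, 0.1883]
tcp_rot: [-0.311, 3.126, -0.001]
wrist_force: [-0.4, -0.2, -0.8]
width: 0.293
grip_force: 40.5
```

drive_tool(
  increments=[
    {"delta_pos": [0, 0, 0], "turn": 0, "jaw": 0},
    {"delta_pos": [0, 0, 0], "turn": 0, "jaw": 0},
    {"delta_pos": [0, 0, 0], "turn": 0, "jaw": 0},
    {"delta_pos": [0, 0, 0], "turn": 0, "jaw": 0},
    {"delta_pos": [0, 0, -30], "turn": 0, "jaw": 0},
    {"delta_pos": [0, 0, -40], "turn": 0, "jaw": 0},
    {"delta_pos": [0, 0, -40], "turn": 0, "jaw": 0},
    {"delta_pos": [0, 0, -40], "turn": 0, "jaw": 0},
  ],
)

```text
time: 7.8
tool_pos: [0.4716, -0.3177, 0.3393]
tcp_rot: [0.31, -3.126, -0.001]
wrist_force: [1.2, -0.2, -1.0]
width: 0.503
grip_force: 0.0
```

drive_tool(
  increments=[
    {"delta_pos": [-11, 38, 0], "turn": 0, "jaw": 0.2},
    {"delta_pos": [-11, 38, 0], "turn": 0, "jaw": 0.2},
    {"delta_pos": [-11, 38, 0], "turn": 0, "jaw": 0.2},
    {"delta_pos": [-11, 38, 0], "turn": 0, "jaw": 0.2},
    {"delta_pos": [-11, 38, 0], "turn": 0, "jaw": 0.2},
    {"delta_pos": [-11, 38, 0], "turn": 0, "jaw": 0.2},
    {"delta_pos": [-11, 38, 0], "turn": 0, "jaw": 0.2},
    {"delta_pos": [-11, 38, 0], "turn": 0, "jaw": 0.2},
  ],
)

```text
time: 8.47
tool_pos: [0.4981, -0.0007, 0.3384]
tcp_rot: [-0.31, 3.125, -0.0]
wrist_force: [0.5, -0.2, -0.0]
width: 0.597
grip_force: 0.0
```

drive_tool(
  increments=[
    {"delta_pos": [-11, 38, 0], "turn": 0, "jaw": 0.2},
    {"delta_pos": [-11, 38, 0], "turn": 0, "jaw": 0.2},
    {"delta_pos": [-11, 38, 0], "turn": 0, "jaw": 0.2},
    {"delta_pos": [-11, 38, 0], "turn": 0, "jaw": 0.2},
    {"delta_pos": [-11, 38, 0], "turn": 0, "jaw": 0.2},
    {"delta_pos": [-11, 38, 0], "turn": 0, "jaw": 0.2},
    {"delta_pos": [-11, 38, 0], "turn": 0, "jaw": 0.2},
    {"delta_pos": [-11, 38, 0], "turn": 0, "jaw": 0.2},
  ],
)

```text
time: 9.13
tool_pos: [0.5246, 0.3149, 0.3382]
tcp_rot: [-0.311, 3.125, 0.0]
wrist_force: [1.5, 0.7, 0.3]
width: 0.598
grip_force: 0.0
```

drive_tool(
  increments=[
    {"delta_pos": [-6, 12, 0], "turn": 0, "jaw": 0.2},
    {"delta_pos": [0, 0, 0], "turn": 0, "jaw": 0.2},
    {"delta_pos": [0, 0, 0], "turn": 0, "jaw": 0.2},
  ],
)

```text
time: 9.38
tool_pos: [0.5282, 0.3261, 0.3376]
tcp_rot: [0.313, -3.126, 0.001]
wrist_force: [0.5, -0.0, 0.4]
width: 0.599
grip_force: 0.0
```

Run:
```python
from h import *
snap('wrist','w4');st()
snap('side','s4')
a=cv2.imread('pics/w4.png')[80:320,160:480];b=cv2.imread('pics/s4.png')[260:360,180:300]
cv2.imwrite('pics/crop4.png',np.hstack([cv2.resize(a,(560,420)),cv2.resize(b,(240,200)).repeat(1,0) if 0 else cv2.copyMakeBorder(cv2.resize(b,(240,200)),0,220,0,0,0)]))
```

```text
{'time': 9.433, 'q': [0.512, 0.211, 1.796, -0.001, 1.135, -1.257], 'tool_pos': [0.528, 0.325, 0.337], 'tcp_rot': [0.311, -3.125, 0.002], 'wrist_force': [-0.055, -0.221, 1.301], 'width': 0.6, 'grip_force': 0.0}
tool axes (cols) [[-0.98, -0.197, -0.001], [-0.197, 0.98, -0.001], [0.001, -0.001, -1.0]]
```

View pics/crop4.png

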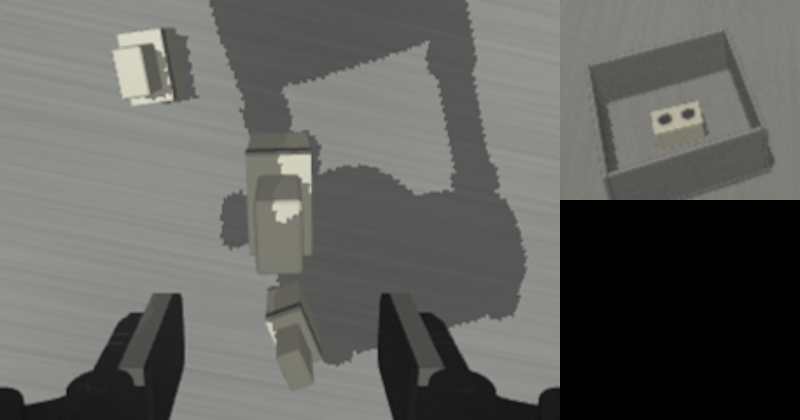

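The core is in the pan (right inset). The cartridge is aligned with the tool: its tab-top corners in the crop are (254,200), (301,200), (303,272) and (258,272).

Run:
```python
from h import *
p=np.array([pt('w4',160+u/1.75,80+v/1.75,.1)[:2] for u,v in[(254,200),(301,200),(303,272),(258,272)]])
q=np.array([pt('w4',160+u/1.75,80+v/1.75,.06)[:2] for u,v in[(247,151),(311,151)]])
print(p.round(4).tolist(),p.mean(0),q)
s=bot.read_state();M=R.from_rotvec(s['tcp_rot']).as_matrix()
print('tool mm',1000*M.T@(np.r_[p.mean(0),0]-np.r_[s['tool_pos'][:2],0]))
print('back edge mid->centre',q.mean(0)+.023*np.array([.98,.197]))
d=q[1]-q[0];print('yaw',np.arctan2(*d[::-1])-np.pi/2)
```

```text
[[0.5182, 0.3137], [0.5148, 0.3306], [0.5426, 0.3373], [0.546, 0.3205]] [0.53041217 0.32553092] [[0.50967898 0.30729841]
 [0.5042735  0.33399505]]
tool mm [-2.34652511e+00  5.24072538e-01 -2.28610281e-03]
back edge mid->centre [0.52951624 0.32517773]
yaw 0.19977704083662196
```

drive_tool(
  increments=[
    {"delta_pos": [-2.3, 0.5, 20], "turn": 0, "jaw": 0.2},
    {"delta_pos": [0, 0, 30], "turn": 0, "jaw": 0.2},
    {"delta_pos": [0, 0, 24], "turn": 0, "jaw": 0.2},
    {"delta_pos": [0, 0, 16], "turn": 0, "jaw": 0.2},
    {"delta_pos": [0, 0, 7], "turn": 0, "jaw": 0.2},
    {"delta_pos": [0, 0, 0], "turn": 0, "jaw": 0.2},
    {"delta_pos": [0, 0, 0], "turn": 0, "jaw": 0.2},
  ],
)

```text
time: 10.07
tool_pos: [0.5308, 0.3258, 0.2411]
tcp_rot: [-0.309, 3.126, -0.0]
wrist_force: [-0.1, -0.5, -0.6]
width: 0.6
grip_force: 0.0
```

drive_tool(
  grip_force=50,
  increments=[
    {"delta_pos": [0, 0, 0], "turn": 0, "jaw": -1},
    {"delta_pos": [0, 0, 0], "turn": 0, "jaw": -1},
    {"delta_pos": [0, 0, 0], "turn": 0, "jaw": -1},
    {"delta_pos": [0, 0, 0], "turn": 0, "jaw": -1},
    {"delta_pos": [0, 0, 0], "turn": 0, "jaw": -1},
    {"delta_pos": [0, 0, 0], "turn": 0, "jaw": -1},
    {"delta_pos": [0, 0, 0], "turn": 0, "jaw": -1},
  ],
)

```text
time: 10.65
tool_pos: [0.5313, 0.327, 0.2426]
tcp_rot: [-0.311, 3.123, 0.001]
wrist_force: [0.3, -1.9, 6.6]
width: 0.203
grip_force: 49.4
```

drive_tool(
  increments=[
    {"delta_pos": [0, 0, -10], "turn": 0, "jaw": -1},
    {"delta_pos": [0, 0, -20], "turn": 0, "jaw": -1},
    {"delta_pos": [0, 0, -25], "turn": 0, "jaw": -1},
    {"delta_pos": [0, 0, -25], "turn": 0, "jaw": -1},
    {"delta_pos": [0, 0, -20], "turn": 0, "jaw": -1},
    {"delta_pos": [3, -15, 0], "turn": 0, "jaw": -1},
    {"delta_pos": [5, -30, 0], "turn": 0, "jaw": -1},
    {"delta_pos": [6, -30, 0], "turn": 0, "jaw": -1},
  ],
)

```text
time: 11.32
tool_pos: [0.531, 0.25, 0.3405]
tcp_rot: [0.315, -3.126, 0.0]
wrist_force: [-0.1, -0.6, -2.4]
width: 0.203
grip_force: 48.8
```

drive_tool(
  increments=[
    {"delta_pos": [6, -30, 0], "turn": 0, "jaw": -1},
    {"delta_pos": [6, -30, 0], "turn": 0, "jaw": -1},
    {"delta_pos": [6, -35, 0], "turn": 0, "jaw": -1},
    {"delta_pos": [6, -35, 0], "turn": 0, "jaw": -1},
    {"delta_pos": [6, -35, 0], "turn": 0, "jaw": -1},
    {"delta_pos": [6, -35, 0], "turn": 0, "jaw": -1},
    {"delta_pos": [6, -30, 0], "turn": 0, "jaw": -1},
    {"delta_pos": [2, -15, 0], "turn": 0, "jaw": -1},
  ],
)

```text
time: 11.98
tool_pos: [0.5353, -0.0019, 0.3395]
tcp_rot: [0.307, -3.124, 0.002]
wrist_force: [0.5, 0.4, -0.5]
width: 0.204
grip_force: 49.0
```

drive_tool(
  increments=[
    {"delta_pos": [0, 0, 0], "turn": 0.06, "jaw": -1},
    {"delta_pos": [0, 0, 0], "turn": 0.063, "jaw": -1},
    {"delta_pos": [0, 0, 0], "turn": 0, "jaw": -1},
    {"delta_pos": [0, 0, 0], "turn": 0, "jaw": -1},
  ],
)

```text
time: 12.32
tool_pos: [0.5359, 0.0012, 0.3397]
tcp_rot: [0.12, -3.137, -0.0]
wrist_force: [0.8, 0.1, -1.9]
width: 0.207
grip_force: 48.9
```

Run:
```python
from h import *
snap('wrist','w5');snap('side','s5');st()
a=cv2.imread('pics/w5.png')[80:380,120:520];b=cv2.imread('pics/s5.png')[110:250,210:350]
cv2.imwrite('pics/crop5.png',np.hstack([a,cv2.resize(b,(300,300))]))
```

```text
{'time': 12.417, 'q': [-0.043, 0.053, 1.97, -0.0, 1.12, -1.691], 'tool_pos': [0.536, 0.002, 0.34], 'tcp_rot': [0.121, -3.138, -0.0], 'wrist_force': [0.566, 0.336, -1.871], 'width': 0.201, 'grip_force': 48.898}
tool axes (cols) [[-0.997, -0.077, -0.001], [-0.077, 0.997, 0.0], [0.001, 0.0, -1.0]]
```

View pics/crop5.png

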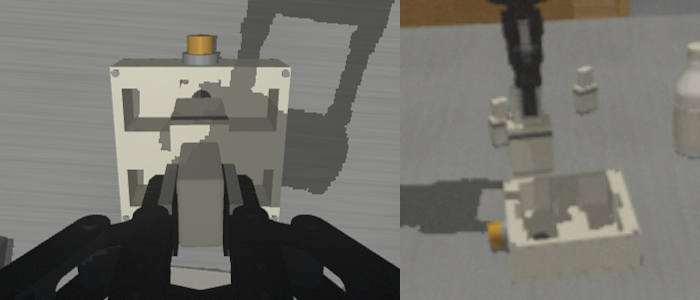

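The cartridge is held upright above the inlet bay. In the full picture its body-top edge runs from (290,198) to (349,198), and the rim corners are at (230,146) and (411,146).

Run:
```python
from h import *
P=lambda u,v,z:pt('w5',u,v,z)[:2]
e=np.array([.997,.074])
q=np.array([P(290,199,.159),P(349,199,.159)]);print('edge len',np.linalg.norm(q[1]-q[0]),'cart',q.mean(0)+.023*e)
t=np.array([P(298,326,.199),P(343,326,.199)]);print('tab front',np.linalg.norm(t[1]-t[0]),t.mean(0)-.015*e)
r=np.array([P(230,146,.048),P(411,146,.048)]);print('dock w',np.linalg.norm(r[1]-r[0]),'inlet bay',r.mean(0)+.035*e)
s=np.array([P(243,211,.048),P(397,211,.048)]);print('slot len',np.linalg.norm(s[1]-s[0]),'bay from slot front edge',s.mean(0)-.018*e)
```

```text
edge len 0.02756232702061702 cart [5.31410631e-01 3.94841710e-04]
tab front 0.017491625210868313 [0.53245138 0.00101912]
dock w 0.13997732219361472 inlet bay [0.53566724 0.00118206]
slot len 0.12631246644561117 bay from slot front edge [0.53604242 0.00092305]
```

drive_tool(
  increments=[
    {"delta_pos": [-2, -1, 15], "turn": 0, "jaw": -1},
    {"delta_pos": [0, 0, 15], "turn": 0, "jaw": -1},
    {"delta_pos": [0, 0, 8], "turn": 0, "jaw": -1},
    {"delta_pos": [0, 0, 0], "turn": 0, "jaw": -1},
    {"delta_pos": [0, 0, 0], "turn": 0, "jaw": -1},
  ],
)

```text
time: 12.83
tool_pos: [0.5383, 0.001, 0.3021]
tcp_rot: [0.12, -3.138, -0.0]
wrist_force: [-0.0, 0.5, -2.6]
width: 0.205
grip_force: 48.9
```

Run:
```python
from h import *
snap('wrist','w6');snap('side','s6');st()
a=cv2.imread('pics/w6.png')[125:285,220:420];b=cv2.imread('pics/s6.png')[140:240,245:335]
cv2.imwrite('pics/crop6.png',np.hstack([cv2.resize(cv2.convertScaleAbs(a,alpha=1.2),(500,400),interpolation=cv2.INTER_CUBIC),cv2.resize(b,(300,333),interpolation=cv2.INTER_CUBIC)[:, :] if 0 else cv2.copyMakeBorder(cv2.resize(b,(300,333),interpolation=cv2.INTER_CUBIC),0,67,0,0,0)]))
```

```text
{'time': 12.933, 'q': [-0.045, 0.095, 1.999, 0.0, 1.047, -1.691], 'tool_pos': [0.539, 0.001, 0.303], 'tcp_rot': [-0.119, 3.138, -0.0], 'wrist_force': [0.021, -0.021, -1.007], 'width': 0.202, 'grip_force': 48.897}
tool axes (cols) [[-0.997, -0.076, 0.001], [-0.076, 0.997, -0.0], [-0.001, -0.0, -1.0]]
```

View pics/crop6.png

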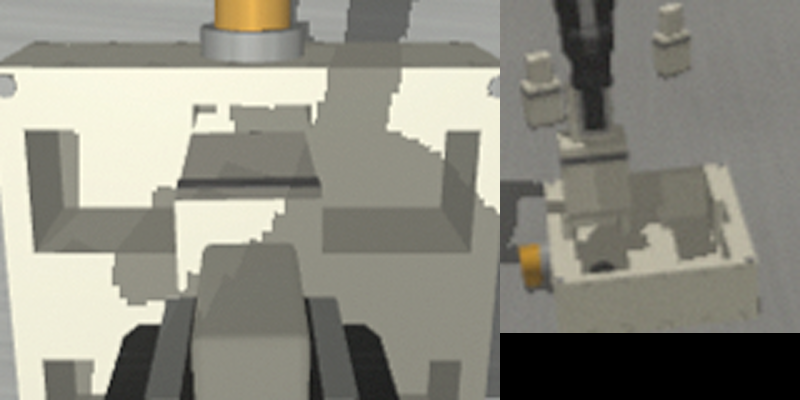

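The close view shows the cartridge back face with its top edge at crop y = 196 (x from 177 to 321), the pocket's back rim at y = 106 (x from 194 to 311), and the dock's back edge at y = 67.

Run:
```python
from h import *
P=lambda u,v,z:pt('w6',220+u/2.5,125+v/2.5,z)[:2]
e=np.array([.997,.074])
def m(n,a,b,z,off):
    a,b=P(*a,z),P(*b,z);print(n,'len',np.linalg.norm(b-a).round(4),'->',((a+b)/2+off*e).round(4))
m('cart top edge',(177,196),(321,196),.121,.023)
m('cart tab top front? back edge',(200,334),(303,334),.161,.015)
m('cart low edge z=.069',(190,133),(309,133),.069,.023)
m('bay pocket back rim',(194,106),(311,106),.048,.025)
m('bay dock back',(-2,67),(500,67),.048,.035)
m('bay slot front edge',(35,251),(471,251),.048,-.018)
# side: solve cart x from edge pixels by projecting model
for cx in(.530,.533,.536,.539,.542):
    o=[]
    for sx in(-.023,.023):
        o.append(min if 0 else px('s6',[cx+sx*.997+.014*.074,.0+sx*.074-.014,.09]).round(1))
    print(cx,o, 'measured u',245+65/3.333,245+128.5/3.333,'v',140+190/3.333)
for n,p in(('dock near-left top',[.5712-.07*.997+.07*.074,.002-.07*.074-.07*.997,.048]),('far-right',[.5712+.07*.997-.07*.074,.002+.07*.074+.07*.997,.048])):print(n,px('s6',p),'crop',(px('s6',p)-[245,140])*3.333+[500,0])
```

```text
cart top edge len 0.0271 -> [5.362e-01 4.000e-04]
cart tab top front? back edge len 0.015 -> [0.536  0.0009]
cart low edge z=.069 len 0.0294 -> [5.371e-01 5.000e-04]
bay pocket back rim len 0.0316 -> [0.5368 0.0013]
bay dock back len 0.1336 -> [5.363e-01 3.000e-04]
bay slot front edge len 0.1241 -> [0.5359 0.0014]
0.53 [array([261. , 196.1]), array([280.9, 194.1])] measured u 264.5019501950195 283.55385538553855 v 197.005700570057
0.533 [array([262.3, 196. ]), array([282.2, 194. ])] measured u 264.5019501950195 283.55385538553855 v 197.005700570057
0.536 [array([263.6, 195.9]), array([283.5, 193.9])] measured u 264.5019501950195 283.55385538553855 v 197.005700570057
0.539 [array([264.9, 195.8]), array([284.8, 193.8])] measured u 264.5019501950195 283.55385538553855 v 197.005700570057
0.542 [array([266.2, 195.7]), array([286.1, 193.7])] measured u 264.5019501950195 283.55385538553855 v 197.005700570057
dock near-left top [261.40170144 225.1699801 ] crop [554.6668709  283.87154368]
far-right [313.13603211 188.71765806] crop [727.09739503 162.3759543 ]
```

Cart and bay centres agree to within 1 mm, so I'll lower it.

drive_tool(
  increments=[
    {"delta_pos": [0, 0.5, 6], "turn": 0, "jaw": -1},
    {"delta_pos": [0, 0, 6], "turn": 0, "jaw": -1},
    {"delta_pos": [0, 0, 6], "turn": 0, "jaw": -1},
    {"delta_pos": [0, 0, 6], "turn": 0, "jaw": -1},
    {"delta_pos": [0, 0, 6], "turn": 0, "jaw": -1},
    {"delta_pos": [0, 0, 0], "turn": 0, "jaw": -1},
  ],
)

```text
time: 13.43
tool_pos: [0.5378, 0.0013, 0.2707]
tcp_rot: [0.118, -3.136, -0.0]
wrist_force: [-0.6, 1.2, -2.6]
width: 0.202
grip_force: 48.9
```

No resistance, and it's well inside the pocket. I'll continue down to the floor.

drive_tool(
  increments=[
    {"delta_pos": [0, 0, 5], "turn": 0, "jaw": -1},
    {"delta_pos": [0, 0, 5], "turn": 0, "jaw": -1},
    {"delta_pos": [0, 0, 5], "turn": 0, "jaw": -1},
    {"delta_pos": [0, 0, 4], "turn": 0, "jaw": -1},
    {"delta_pos": [0, 0, 1], "turn": 0, "jaw": -1},
    {"delta_pos": [0, 0, 1], "turn": 0, "jaw": -1},
    {"delta_pos": [0, 0, 0], "turn": 0, "jaw": -1},
  ],
)

```text
time: 14.02
tool_pos: [0.5387, 0.0013, 0.2515]
tcp_rot: [0.118, -3.139, -0.0]
wrist_force: [-0.6, 0.0, -2.7]
width: 0.208
grip_force: 48.9
```

drive_tool(
  increments=[
    {"delta_pos": [0, 0, 1], "turn": 0, "jaw": -1},
    {"delta_pos": [0, 0, 1], "turn": 0, "jaw": -1},
    {"delta_pos": [0, 0, 1], "turn": 0, "jaw": -1},
    {"delta_pos": [0, 0, 0], "turn": 0, "jaw": -1},
  ],
)

```text
time: 14.35
tool_pos: [0.539, 0.0012, 0.2505]
tcp_rot: [-0.118, 3.139, -0.0]
wrist_force: [-4.1, 0.1, 7.5]
width: 0.199
grip_force: 50.2
```

Floor contact: about 10 N upward at the predicted height. I'll release and retreat.

drive_tool(
  increments=[
    {"delta_pos": [0, 0, 0], "turn": 0, "jaw": 0.2},
    {"delta_pos": [0, 0, 0], "turn": 0, "jaw": 0.2},
    {"delta_pos": [0, 0, 0], "turn": 0, "jaw": 0.2},
    {"delta_pos": [0, 0, 0], "turn": 0, "jaw": 0.2},
    {"delta_pos": [0, 0, -20], "turn": 0, "jaw": 0.2},
    {"delta_pos": [0, 0, -35], "turn": 0, "jaw": 0.2},
    {"delta_pos": [0, 0, -40], "turn": 0, "jaw": 0.2},
    {"delta_pos": [0, 0, -30], "turn": 0, "jaw": 0.2},
  ],
)

```text
time: 15.02
tool_pos: [0.5389, 0.0013, 0.376]
tcp_rot: [-0.118, 3.138, -0.0]
wrist_force: [1.5, 0.0, 0.5]
width: 0.604
grip_force: 0.0
```

drive_tool(
  increments=[
    {"delta_pos": [0, 0, 0], "turn": 0, "jaw": 0.2},
    {"delta_pos": [0, 0, 0], "turn": 0, "jaw": 0.2},
    {"delta_pos": [0, 0, 0], "turn": 0, "jaw": 0.2},
  ],
)

```text
time: 15.27
tool_pos: [0.5383, 0.0013, 0.3731]
tcp_rot: [0.118, -3.139, -0.0]
wrist_force: [0.3, 0.7, -0.5]
width: 0.602
grip_force: 0.0
```

Run:
```python
from h import *
snap('wrist','w7');c=snap('side','s7');st()
# numeric check (no view): tab top centre near z=.108 by bright/edge model, compare predicted corners with image gradient
g=cv2.Canny(cv2.imread('pics/w7.png',0),30,90);dt=cv2.distanceTransform(255-g,cv2.DIST_L2,5)
best=[]
for z in(.108,.111,.114,.118):
  for x in np.arange(.531,.5415,.0005):
    for y in np.arange(-.005,.0065,.0005):
      e=np.array([.997,.074,0]);n=np.array([-.074,.997,0]);c0=np.array([x,y,z]);s=0
      for k in np.linspace(-1,1,9):
        for p in(c0+.015*k*e+.009*n,c0+.015*k*e-.009*n,c0+.015*e+.009*k*n,c0-.015*e+.009*k*n):
          u,v=px('w7',p) if 0 else (0,0)
  pass
```

```text
{'time': 15.367, 'q': [-0.044, 0.03, 1.933, -0.0, 1.182, -1.69], 'tool_pos': [0.538, 0.001, 0.372], 'tcp_rot': [0.118, -3.136, -0.0], 'wrist_force': [-0.293, -0.424, 0.05], 'width': 0.599, 'grip_force': 0.0}
tool axes (cols) [[-0.997, -0.075, -0.004], [-0.075, 0.997, 0.0], [0.004, 0.0, -1.0]]
```

The contact height, 0.2505 m against the 0.250 m expected for a fully seated cartridge, and the 2 mm pocket clearance both agree with it being home. The core was seen in the pan, so I'm handing in.

```bash
python3 -c "
from workcell import bot
print(bot.finish_job())"
```

```text
the job is handed in; nothing more can be done
None
```

The job is handed in with no verdict returned: I felt down into both bays in order, put the spent core from the far bay in the scrap pan, and seated the fresh cartridge in the inlet bay, judged by floor contact at the expected height because I had no pictures left to view after release.

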